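# Open the hardware chest whose lid may be caught

## Task

Tug the lid of the wooden hardware chest upward by its brass bar to find out whether its hidden catch is holding it. If the lid is caught, push the brass thumb slide in front all the way across to its stop to free it; if the lid comes up freely, leave the thumb slide alone. Then raise the lid about half-way to upright (45 degrees) by the bar and finish while still holding it open there, without disturbing the spool, jar and awl beside the chest.

Things in the scene. Friction and masses are not known exactly. Their poses are not given: they have to be found in the camera images.
- case: Fixed wooden hardware chest, 220 mm deep (x), 280 wide (y), 100 high without lid. Origin: centre of its underside, z up; front faces its -x, lid hinges on its +x side. On the front a dark lock ledge juts out 65 mm (to x = -175), 160 wide, top 85 mm above the bench. A steel bolt inside may or may not hold the lid; unseen while shut.
- lid: Wooden lid, 12 mm thick, 0.35-0.7 kg. Origin on the hinge line at the chest's rear top edge (x = 110, z = 100 mm in the chest); axes match the chest's when shut. Front swings up and back: a turn about the chest's +y, 0 to 1.25 rad; falls shut if let go. If the bolt holds it, it has 0.03 rad of play (6 mm at the bar), then stops dead; free, it needs about 2-4 N at the bar.
- lid_bar (a point): Centre of the round brass bar on the lid, 12 mm thick, 100 mm long along the chest's y, centre line 36 mm above the lid's top, on two 10 mm posts 45 mm either side (80 mm of clear bar between). Shut: 148 mm above the bench, 185 mm in front of the hinge line and 48 mm above it. It can turn between the fingers as the lid swings.
- thumb: Brass thumb slide standing in a slot on the lock ledge, 14 x 14 mm, 34 mm tall. Origin: centre of its foot on the ledge's top (chest x = -145, z = 85 mm). Starts at chest y = -10 mm, slides 24 mm toward the chest's +y to its stop, with 2 to 4 N of friction; stays where left. Pushed fully across it draws the hidden bolt, which stays drawn.
- spool: Bystander: brown thread spool, 56 mm across, 78 mm tall, loose on the bench beside the chest's +y side. Origin at the centre of its underside.
- jar: Bystander: small jar of rivets with a yellow cap, 60 mm across, 75 mm tall, loose on the bench beside the chest's -y side. Origin at the centre of its underside.
- awl: Bystander: awl with a pale wooden handle lying on the bench beyond the spool on the +y side. Origin under its middle.

How it is judged:
By the outcome, as a careful person would: the job done as asked, in the order asked, and still so for the second after the job is handed in, while the arm keeps its last pose, push and grip.
It also fails if it takes over 58 s, if anything falls off the work surface, if the arm or the gripper's body presses on something with over 40 N, if the wrist force passes 120 N, or if a joint passes its speed limit or range.

## Robot

A 6-joint arm with a two-finger parallel gripper is mounted at the origin on the work surface. World frame = base frame: x ahead of the robot, y to its left, z up, the work surface at z = 0. Lengths are in mm, angles in rad, forces in N, time in s.
With the tool pointing down it reaches from about 350 to 875 mm from the base axis. Payload 4.2 kg.
Tool frame: the origin (TCP) lies at the very end of the fingers, on their centre line; the grasp point (between the pads) lies 19 mm behind it; z points along the fingers, y is the line along which they close (so a half turn about z gives the same grasp; the last joint's range is limited). The gripper opens to 85 mm and grips with 20 to 120 N. Pads are 22 mm wide; open, the fingers measure 114 mm over their backs; the gripper's body (76 mm by 85 mm) begins 54 mm behind the grasp point. The pads swing forward as they close: fully open they stand 13 mm farther back than shut.
Start: joints at [-0.978, 0.385, 0.008, 0, -1.194, -0.259], TCP at [204.787, -590.476, 195.112] pointing down, gripper open.
Joint ranges: [-3.14, 3.14], [-1.21, 2.06], [-1.07, 1.41], [-3.16, 2.05], [-2.99, -0.16], [-3.1, 3.1]. Speed limits (rad/s): [2.79, 2.79, 3.14, 3.14, 3.14, 3.14].

## Interface

Orientations are given as a unit quaternion [x, y, z, w].
In Python, from bench import arm gives the robot as it stands.
- The arm moves only by the tool servo_tool, never from a script. Its argument "rows" is a list that holds one entry, the list of rows, each a list of 7 numbers: the finger opening in mm, from 0 to 85.4, then the shift along the tool's x, y, z in mm, then the turn, a rotation vector about the tool's x, y, z in rad. A call has 1 to 10 rows; each row is the pose to reach, as a shift and turn from the pose commanded when the call began, along the tool's axes at that moment; what a row does not reach only later rows make up. A row lasts 1/8 s, in which the tool goes at most 62.5 mm and 10.7 degrees, less where a joint would pass 70% of its speed; a pose out of reach is approached as far as the arm can. A call with a gripper value outside its range is refused whole. The fingers move at their own pace and stop on an object; the grip force is fixed at half the most. Time passes only in rows, so rows that repeat a pose let the fingers close. It gives the time, the measured TCP pose, the force, the opening and the grip force at its end, in the units of the state.
- arm.read_state(): the state, without advancing time (a new reading comes with each control period).
- arm.get_image(name): name is "side" or "top" or "wrist"; returns the picture (400x640x3 uint8, red, green, blue); there is no depth.
- arm.camera_params(name): a dict with "intrinsics" (3x3 intrinsics, pixels), "D" ([k1, k2, p1, p2, k3] as OpenCV has them; the pictures are not rectified), "R" (3x3) and "t" (3): a world point X has camera coordinates R X + t. Camera axes: x right, y down, z forward; pixel columns grow to the right and rows downward; lengths in mm; the calibration is good to about 2 mm. A picture is of the moment at which its call begins: read the wrist's pose just before it. camera_params takes no time and is no camera call; for the wrist camera it gives the pose at the moment of the call.
- arm.job_done(): hands the job in; it is judged then, once.
The state is a dict: "clock": time; "joints": joint angles; "joint_vel": joint speeds; "joint_efforts": joint torques, N m; "position": TCP position; "ee_rot": TCP orientation; "contact_force": force on the tool from outside, world axes, zero at the start; "wrist_torque": the same for the moment, N m; "gripper_width": finger opening in mm; "grasp_force": force on a finger pad.
Only numpy, scipy, OpenCV 4.12 (cv2) and the standard library are available. Lean on these libraries where they do the work, as an engineer would, in place of code of your own. Each camera call takes 0.05 s, during which the arm holds its last target. There are 200 camera calls.

## Working session

There is one attempt and no reset: what is moved stays moved. The work goes in short steps, Python scripts to look and compute and a tool call to move; the robot and the scene stay as the last step left them, time stands still between calls to the robot, and variables do not carry over. Pictures are saved under pics/ and viewed, at most 10 in all, crops included, and the job is handed in when it is done.

Besides the shell and the picture viewer there is one more tool, called after "Call:" as name(argument=value, ...), one argument or row to a line, values as JSON. servo_tool: Moves the arm, as the interface text tells. Its arguments: {"type":"object","properties":{"rows":{"type":"array"}},"required":["rows"]}

```bash
mkdir -p pics; ls; python3 - <<'E'
from bench import arm
import cv2,numpy as np
for n in("side","top"):
    im=arm.get_image(n); cv2.imwrite(f"pics/{n}0.png",im[:,:,::-1])
    p=arm.camera_params(n); print(n,{k:np.round(v,3).tolist() for k,v in p.items()})
s=arm.read_state(); print(s)
E
```

```text
pics
side {'intrinsics': [[502.063, 0.0, 323.719], [0.0, 502.063, 196.527], [0.0, 0.0, 1.0]], 'D': [-0.025, 0.0, 0.0, 0.0, 0.0], 'R': [[-0.956, -0.294, -0.013], [-0.166, 0.576, -0.8], [0.243, -0.763, -0.599]], 't': [627.352, 143.665, 1294.126]}
top {'intrinsics': [[437.988, 0.0, 316.728], [0.0, 437.988, 198.292], [0.0, 0.0, 1.0]], 'D': [-0.106, 0.0, 0.0, 0.0, 0.0], 'R': [[0.028, -0.999, 0.028], [-0.995, -0.03, -0.091], [0.092, -0.025, -0.995]], 't': [85.503, 643.0, 1209.748]}
{'clock': 0.1, 'joints': array([-9.78384348e-01,  3.85471229e-01,  6.76991046e-03, -4.21673212e-04,
       -1.19401164e+00, -2.58648244e-01]), 'joint_vel': array([ 5.99067557e-05, -1.42545654e-03,  3.15690127e-03,  2.34775066e-03,
        2.24357686e-04, -7.60764462e-04]), 'joint_efforts': array([-7.72753847e-04, -3.93320310e+01,  1.88927543e+01,  4.19788510e+00,
       -2.60494249e-03,  7.08824743e-06]), 'position': array([ 204.5946415 , -589.93820813,  194.14101866]), 'ee_rot': array([-1.66031587e-01,  9.86119950e-01,  9.53749615e-04, -2.17099795e-04]), 'contact_force': array([1.25964269, 0.29585634, 0.68467902]), 'wrist_torque': array([0.00855625, 0.0038875 , 0.0198929 ]), 'grasp_force': 0.0, 'gripper_width': 85.53829982710464}
```

View pics/top0.png

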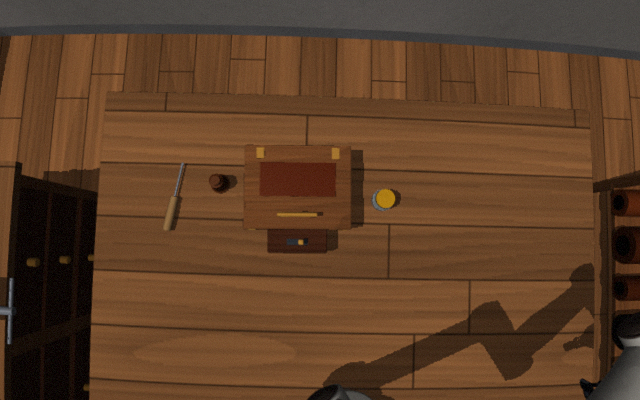

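View pics/side0.png

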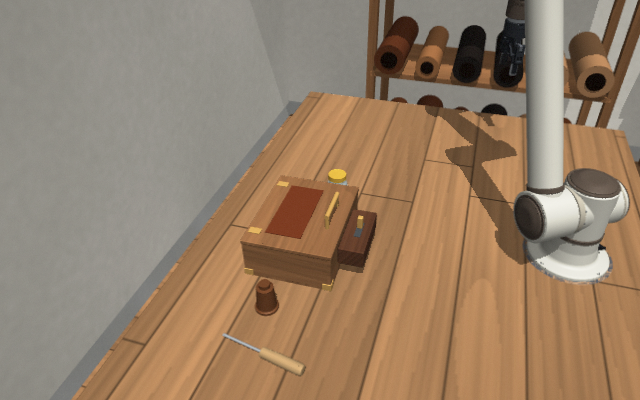

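The top view shows the chest at about (298,187), the bar at about (297,214), the thumb slide at about (300,242), the spool at (219,183), the jar at (385,199) and the awl at (174,197). The chest is nearly aligned with the world axes. I'll enlarge both views.

```bash
python3 - <<'E'
import cv2
a=cv2.imread("pics/top0.png")[135:260,235:360]; cv2.imwrite("pics/topc.png",cv2.resize(a,None,fx=4.8,fy=4.8,interpolation=cv2.INTER_CUBIC))
b=cv2.imread("pics/side0.png")[165:315,235:385]; cv2.imwrite("pics/sidec.png",cv2.resize(b,None,fx=4,fy=4,interpolation=cv2.INTER_CUBIC))
E
```

```text
(no output)
```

View pics/topc.png

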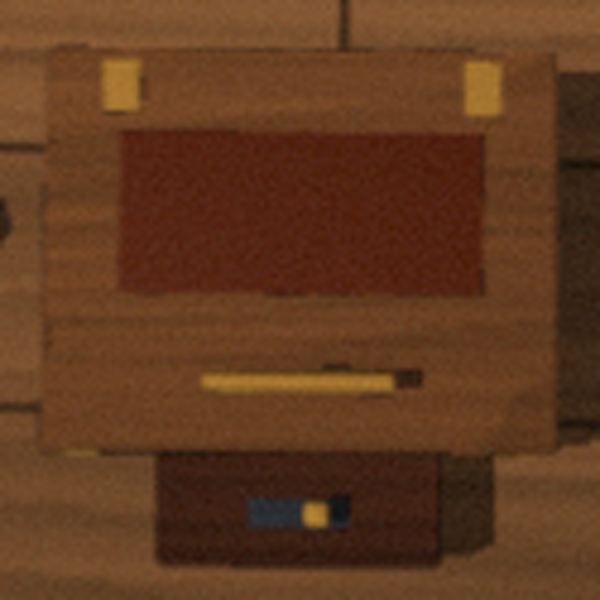

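View pics/sidec.png

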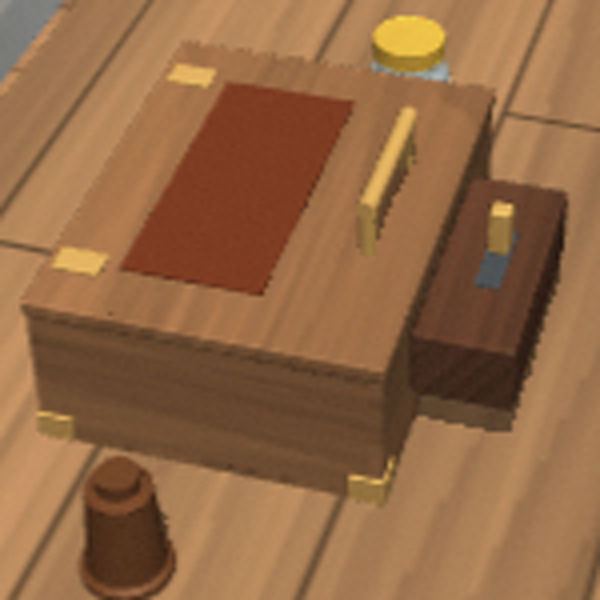

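```bash
cat > h.py <<'E'
import numpy as np,cv2
from bench import arm
from scipy.optimize import least_squares
from scipy.spatial.transform import Rotation as Rn
def proj(P,c):
    return cv2.projectPoints(np.float64(P),cv2.Rodrigues(np.array(c["R"]))[0],np.float64(c["t"]),np.float64(c["intrinsics"]),np.float64(c["D"]))[0][:,0]
def toW(P,p):
    c,s=np.cos(p[2]),np.sin(p[2]);P=np.float64(P)
    return np.c_[c*P[:,0]-s*P[:,1]+p[0],s*P[:,0]+c*P[:,1]+p[1],P[:,2]]
E
python3 - <<'E'
from h import *
C=[(110,140,112),(110,-140,112),(-110,-140,112),(-110,140,112),(-75,50,150),(-75,-50,150),(-145,-10,119),(-175,80,85),(-175,-80,85)]
T=np.array([(46,50),(555,54),(555,451),(42,450),(201,382),(394,383),(315,515),(157,565),(438,566)])
S=np.array([(25,307),(185,44),(494,92),(384,374),(365,205),(409,112),(502,208),(516,352),(567,194)])
T=(T+.5)/4.8-.5+[235,135]; S=(S+.5)/4-.5+[235,165]
ct,cs=arm.camera_params("top"),arm.camera_params("side")
def f(p):
    W=toW(C,p); return np.r_[proj(W,ct)-T,proj(W,cs)-S].ravel()
r=least_squares(f,[650,50,0],loss="soft_l1"); print(r.x); print(np.round(r.fun.reshape(-1,2),1).tolist())
for n,P in(("bar",(-75,0,148)),("thumb",(-145,-10,119)),("hinge",(110,0,100))): print(n,toW([P],r.x))
# bystanders rough: top-view tops
def f2(px,z): return least_squares(lambda q:(proj([[q[0],q[1],z]],ct)-px).ravel(),[650,0]).x
print("jar",f2((386,198),75),"spool",f2((220,182),78))
s=arm.read_state();print(s["position"],Rn.from_quat(s["ee_rot"]).as_matrix().round(3).tolist())
E
```

```text
[6.61129068e+02 1.60107583e+02 2.40546457e-02]
[[0.2, 0.5], [-0.9, 0.5], [-0.6, 0.3], [-0.6, -0.0], [-0.1, 0.2], [-0.9, 0.2], [-0.3, 0.2], [-1.0, 0.8], [0.4, 0.8], [-0.7, -2.1], [-0.6, -1.2], [-0.6, -1.5], [-0.3, -2.1], [-0.0, 0.3], [-0.4, -0.7], [-0.2, -1.0], [0.1, -0.4], [0.2, -1.9]]
bar [[586.15076502 158.30365868 148.        ]]
thumb [[516.41153921 146.62288885 119.        ]]
hinge [[771.09724469 162.753339   100.        ]]
jar [642.45428596 -84.53727792] spool [672.22705471 369.5148968 ]
[ 204.5946415  -589.93820813  194.14101866] [[-0.945, -0.327, -0.001], [-0.327, 0.945, 0.002], [0.0, 0.002, -1.0]]
```

```bash
cat >> h.py <<'E'
POSE=[661.13,160.11,.02405]
x=np.array([np.sin(POSE[2]),-np.cos(POSE[2]),0]);z=np.array([0,0,-1.])
R0=np.c_[x,np.cross(z,x),z]
def delta(target_chest, R=R0):
    s=arm.read_state(); M=Rn.from_quat(s["ee_rot"]).as_matrix()
    t=toW([target_chest],POSE)[0]
    print("target",t.round(1),"at",s["position"].round(1),"shift",(M.T@(t-s["position"])).round(1),"rot",Rn.from_matrix(M.T@R).as_rotvec().round(4),"F",s["contact_force"].round(1),"t",s["clock"])
E
python3 -c "
from h import *
delta((-75,0,220))"
```

```text
target [586.2 158.3 220. ] at [ 204.6 -589.9  194.1] shift [-605.5  582.1  -24.8] rot [ 1.8000e-03  1.1000e-03 -1.2612e+00] F [1.3 0.3 0.7] t 0.1
```

Call:
servo_tool(
  rows=[
    [[85, -605.5, 582, -25, 0, 0, -1.261], [85, -605.5, 582, -25, 0, 0, -1.261], [85, -605.5, 582, -25, 0, 0, -1.261], [85, -605.5, 582, -25, 0, 0, -1.261], [85, -605.5, 582, -25, 0, 0, -1.261], [85, -605.5, 582, -25, 0, 0, -1.261], [85, -605.5, 582, -25, 0, 0, -1.261], [85, -605.5, 582, -25, 0, 0, -1.261], [85, -605.5, 582, -25, 0, 0, -1.261], [85, -605.5, 582, -25, 0, 0, -1.261]],
  ],
)

```text
clock: 1.35
position: [488.8, -31.8, 213.7]
ee_rot: [0.716, -0.698, -0.0, 0.0]
contact_force: [1.3, -1.1, -0.6]
gripper_width: 84.9
grasp_force: 0.0
```

```bash
python3 -c "
from h import *
delta((-75,0,220))"
```

```text
target [586.2 158.3 220. ] at [488.8 -31.8 213.7] shift [-187.7 -102.    -6.3] rot [0.0001 0.     0.0003] F [ 1.3 -1.1 -0.6] t 1.35
```

Call:
servo_tool(
  rows=[
    [[85, -60, -32, -6, 0, 0, 0], [85, -115, -62, -6, 0, 0, 0], [85, -160, -87, -6, 0, 0, 0], [85, -187.5, -102, -6, 0, 0, 0], [85, -187.5, -102, -6, 0, 0, 0]],
  ],
)

```text
clock: 1.98
position: [586.2, 157.9, 218.1]
ee_rot: [0.716, -0.698, -0.0, 0.001]
contact_force: [-0.2, -1.3, 0.8]
gripper_width: 84.9
grasp_force: 0.0
```

```bash
python3 - <<'E'
from h import *
delta((-75,0,133))
c=arm.camera_params("wrist"); im=arm.get_image("wrist"); cv2.imwrite("pics/w1.png",im[:,:,::-1])
for n,P in(("bar",[(-75,50,148),(-75,-50,148)]),("thumb",[(-145,-10,119),(-145,-10,85)]),("lid",[(-110,140,112),(-110,-140,112)])): print(n,proj(toW(P,POSE),c).round(1).tolist())
E
```

```text
target [586.2 158.3 133. ] at [586.2 157.9 218.1] shift [-0.5 -0.2 85.1] rot [ 0.0021 -0.0007  0.0023] F [-0.2 -1.3  0.8] t 1.975
bar [[319.1, 252.9], [319.3, 129.5]]
thumb [[400.2, 174.7], [391.8, 167.8]]
lid [[353.8, 319.7], [364.2, 10.0]]
```

View pics/w1.png

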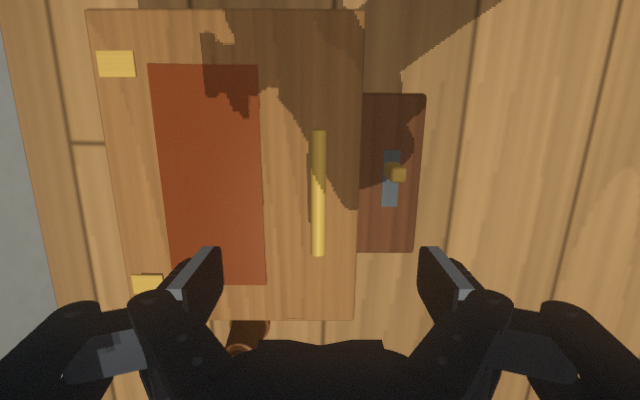

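The wrist view puts the bar along column 318, rows 130–256, and the thumb top at (399,174). Both match the fitted pose to about 1–2 mm, so I'll descend and grip.

Call:
servo_tool(
  rows=[
    [[85, 0, 0, 35, 0, 0, 0], [85, 0, 0, 65, 0, 0, 0], [85, 0, 0, 83, 0, 0, 0], [85, 0, 0, 84, 0, 0, 0], [30, 0, 0, 84, 0, 0, 0], [0, 0, 0, 84, 0, 0, 0], [0, 0, 0, 84, 0, 0, 0], [0, 0, 0, 84, 0, 0, 0], [0, 0, 0, 84, 0, 0, 0], [0, 0, 0, 84, 0, 0, 0]],
  ],
)

```text
clock: 3.28
position: [585.9, 156.0, 135.7]
ee_rot: [0.716, -0.699, -0.0, 0.0]
contact_force: [-0.2, 1.3, 0.0]
gripper_width: 0.2
grasp_force: 0.0
```

The fingers closed to 0.2 mm, so they missed the bar. I'll look.

```bash
python3 - <<'E'
from h import *
delta((-75,0,133))
c=arm.camera_params("wrist")
print(proj(toW([(-75,50,148),(-75,-50,148)],POSE),c).round(1).tolist())
a=arm.get_image("wrist")
b=arm.get_image("side")[150:250,270:370]
b=cv2.resize(b,(400,400),interpolation=cv2.INTER_CUBIC)
im=np.zeros((600,640+0,3),np.uint8); im=np.hstack([cv2.resize(a,(400,250)),b[:250]*0+0]) if 0 else np.hstack([a[:, 120:520],b])
cv2.imwrite("pics/w2.png",im[:,:,::-1])
E
```

```text
target [586.2 158.3 133. ] at [585.9 156.  135.7] shift [-2.3 -0.3  2.7] rot [0.0001 0.     0.    ] F [-0.2  1.3  0. ] t 3.275
[[318.8, 315.9], [318.5, 143.8]]
```

View pics/w2.png

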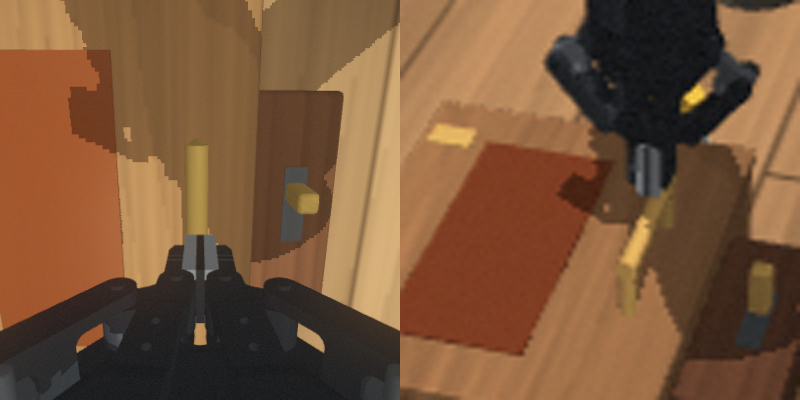

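```bash
python3 - <<'E'
from h import *
s=arm.read_state();c=arm.camera_params("side")
print("tcp",proj([s["position"]],c),"bar",proj(toW([(-75,50,148),(-75,-50,148),(-75,0,148)],POSE),c).round(1).tolist(),s["gripper_width"],s["grasp_force"],s["position"])
E
```

```text
tcp [[331.70544243 207.75095717]] bar [[325.9, 216.8], [336.5, 192.6], [331.4, 204.3]] -0.35038268155956315 0.0 [585.96488442 156.04396865 135.6540129 ]
```

```bash
python3 - <<'E'
from h import *
s=arm.read_state();c=arm.camera_params("wrist");M=Rn.from_quat(s["ee_rot"]).as_matrix()
for d in(0,-10,-20,-30):print(d,proj([s["position"]+M@[e,0,d] for e in(-11,0,11)],c).round(0).tolist(),proj([s["position"]+M@[0,0,d]],arm.camera_params("side")).round(1))
print(s["contact_force"],s["wrist_torque"],s["joints"])
E
```

```text
0 [[319.0, 242.0], [319.0, 225.0], [319.0, 206.0]] [[331.7 207.8]]
-10 [[319.0, 249.0], [319.0, 231.0], [319.0, 212.0]] [[331.7 204.5]]
-20 [[319.0, 257.0], [319.0, 238.0], [319.0, 218.0]] [[331.7 201.3]]
-30 [[319.0, 266.0], [319.0, 246.0], [319.0, 225.0]] [[331.7 198. ]]
[-0.38471939  0.48265635  0.58553355] [ 0.03111594 -0.05075507 -0.02556767] [ 5.26941959e-01  3.99942589e-01 -1.24933448e-01  3.08228378e-06
 -1.04598364e+00 -5.02875812e-01]
```

Projecting the TCP suggests the shut fingertips are well above where it is reported, by roughly 20–35 mm. I'll feel for the bar's top with the closed fingers, in gentle steps.

Call:
servo_tool(
  rows=[
    [[0, 0, 0, 3, 0, 0, 0], [0, 0, 0, 6, 0, 0, 0], [0, 0, 0, 8, 0, 0, 0], [0, 0, 0, 8, 0, 0, 0]],
  ],
)

```text
clock: 3.88
position: [585.8, 155.9, 127.4]
ee_rot: [0.716, -0.699, -0.0, 0.0]
contact_force: [-0.1, 0.2, -0.1]
gripper_width: -0.1
grasp_force: 0.0
```

Call:
servo_tool(
  rows=[
    [[0, 0, 0, 2, 0, 0, 0], [0, 0, 0, 4, 0, 0, 0], [0, 0, 0, 5, 0, 0, 0], [0, 0, 0, 5, 0, 0, 0]],
  ],
)

```text
clock: 4.38
position: [585.9, 156.0, 122.6]
ee_rot: [0.716, -0.699, -0.0, 0.0]
contact_force: [-0.9, -0.2, 0.5]
gripper_width: 0.0
grasp_force: 0.0
```

```bash
python3 - <<'E'
from h import *
s=arm.read_state();c=arm.camera_params("wrist")
print(s["position"],s["contact_force"],proj(toW([(-75,50,148),(-75,-50,148)],POSE),c).round(1).tolist())
a=arm.get_image("wrist")[100:300,220:420]
b=arm.get_image("side")[160:240,290:370]
im=np.hstack([cv2.resize(a,(400,400),interpolation=cv2.INTER_CUBIC),cv2.resize(b,(400,400),interpolation=cv2.INTER_CUBIC)])
cv2.imwrite("pics/w3.png",im[:,:,::-1])
E
```

```text
[585.91642534 155.98497786 122.63058065] [-0.90616211 -0.24892305  0.45290156] [[318.6, 330.6], [318.3, 146.9]]
```

View pics/w3.png

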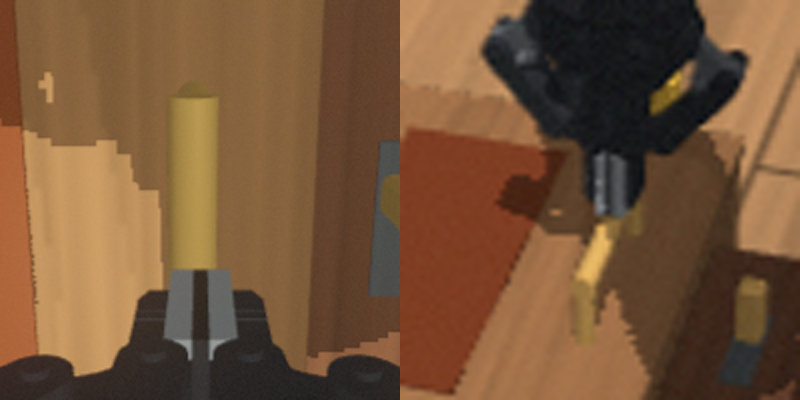

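The side crop shows the closed tips still just above the bar, at about pixel (332,203). So the real tips sit about 30–35 mm behind the reported TCP. I'll keep feeling downward.

Call:
servo_tool(
  rows=[
    [[0, 0, 0, 2, 0, 0, 0], [0, 0, 0, 3, 0, 0, 0], [0, 0, 0, 3, 0, 0, 0]],
  ],
)

```text
clock: 4.85
position: [585.9, 155.9, 119.5]
ee_rot: [0.716, -0.699, -0.0, 0.0]
contact_force: [-0.8, 0.6, -0.4]
gripper_width: 0.2
grasp_force: 0.0
```

Call:
servo_tool(
  rows=[
    [[0, 0, 0, 2, 0, 0, 0], [0, 0, 0, 3, 0, 0, 0], [0, 0, 0, 3, 0, 0, 0]],
  ],
)

```text
clock: 5.22
position: [586.2, 156.1, 117.8]
ee_rot: [0.716, -0.698, 0.0, -0.0]
contact_force: [-1.5, 0.1, 5.6]
gripper_width: -0.3
grasp_force: 2.5
```

Contact came at a reported z of about 118. The bar top is at 154, so the real tips are 36 mm behind the reported TCP, which agrees with both pictures. I'll open and regrip at a reported z of about 99.

Call:
servo_tool(
  rows=[
    [[0, 0, 0, -8, 0, 0, 0], [85, 0, 0, -8, 0, 0, 0], [85, 0, 0, -8, 0, 0, 0], [85, 0, 0, -8, 0, 0, 0], [85, 0, 0, -8, 0, 0, 0], [85, 0, 0, -8, 0, 0, 0]],
  ],
)

```text
clock: 5.98
position: [585.9, 156.0, 124.6]
ee_rot: [0.716, -0.699, -0.0, 0.0]
contact_force: [-0.5, 0.7, -0.4]
gripper_width: 85.1
grasp_force: 0.0
```

Call:
servo_tool(
  rows=[
    [[85, 0, 0, 10, 0, 0, 0], [85, 0, 0, 18, 0, 0, 0], [85, 0, 0, 26, 0, 0, 0], [85, 0, 0, 26, 0, 0, 0]],
  ],
)

```text
clock: 6.48
position: [585.3, 155.7, 97.5]
ee_rot: [0.716, -0.699, -0.0, 0.001]
contact_force: [-0.8, -0.0, 0.4]
gripper_width: 85.0
grasp_force: 0.0
```

Call:
servo_tool(
  rows=[
    [[45, 0, 0, 0, 0, 0, 0], [25, 0, 0, 0, 0, 0, 0], [5, 0, 0, 0, 0, 0, 0], [5, 0, 0, 0, 0, 0, 0], [5, 0, 0, 0, 0, 0, 0], [5, 0, 0, 0, 0, 0, 0]],
  ],
)

```text
clock: 7.22
position: [588.1, 156.2, 99.2]
ee_rot: [0.716, -0.699, 0.001, -0.002]
contact_force: [5.6, -0.3, -1.9]
gripper_width: 9.4
grasp_force: 58.5
```

The bar is gripped with 58 N. Now the gentle tug.

Call:
servo_tool(
  rows=[
    [[5, 0, -2, -1, 0, 0, 0], [5, 0, -2, -2, 0, 0, 0], [5, 0, -2, -3, 0, 0, 0], [5, 0, -2, -4, 0, 0, 0], [5, 0, -2, -4, 0, 0, 0]],
  ],
)

```text
clock: 7.85
position: [588.9, 156.2, 102.8]
ee_rot: [0.716, -0.699, 0.001, -0.001]
contact_force: [5.6, -0.3, -4.1]
gripper_width: 9.4
grasp_force: 58.4
```

Call:
servo_tool(
  rows=[
    [[5, 0, 0, -1, 0, 0, 0], [5, 0, 0, -2, 0, 0, 0], [5, 0, 0, -3, 0, 0, 0], [5, 0, 0, -4, 0, 0, 0], [5, 0, 0, -4, 0, 0, 0]],
  ],
)

```text
clock: 8.48
position: [590.1, 156.3, 106.9]
ee_rot: [0.716, -0.699, 0.001, -0.002]
contact_force: [8.3, -0.6, -6.2]
gripper_width: 9.9
grasp_force: 58.4
```

Call:
servo_tool(
  rows=[
    [[5, 0, -2, -1, 0, 0, 0], [5, 0, -2, -2, 0, 0, 0], [5, 0, -2, -3, 0, 0, 0], [5, 0, -2, -4, 0, 0, 0], [5, 0, -2, -4, 0, 0, 0]],
  ],
)

```text
clock: 9.1
position: [591.2, 156.2, 110.5]
ee_rot: [0.716, -0.699, 0.001, -0.001]
contact_force: [7.8, -0.5, -6.9]
gripper_width: 9.8
grasp_force: 58.4
```

```bash
python3 - <<'E'
from h import *
a=arm.get_image("wrist")[60:360,170:470]
b=arm.get_image("side")[165:265,280:380]
im=np.hstack([cv2.resize(a,(400,400),interpolation=cv2.INTER_CUBIC),cv2.resize(b,(400,400),interpolation=cv2.INTER_CUBIC)])
cv2.imwrite("pics/w4.png",im[:,:,::-1])
c=arm.camera_params("wrist");cs=arm.camera_params("side")
for d in(0,.06):
  b=[(110-185*np.cos(d)+48*np.sin(d),y,100+185*np.sin(d)+48*np.cos(d)) for y in(50,-50)]
  e=[(110-220*np.cos(d)+12*np.sin(d),y,100+220*np.sin(d)+12*np.cos(d)) for y in(140,-140)]
  W=toW(b+e,POSE); print(d,((proj(W,c)-[170,60])*4/3).round(0).tolist(),((proj(W,cs)-[280,165])*4).round(0).tolist())
E
```

```text
0 [[211.0, 381.0], [214.0, 120.0], [276.0, 478.0], [313.0, -150.0]] [[184.0, 207.0], [226.0, 110.0], [201.0, 364.0], [310.0, 84.0]]
0.06 [[203.0, 403.0], [204.0, 125.0], [278.0, 502.0], [319.0, -169.0]] [[178.0, 192.0], [221.0, 95.0], [199.0, 347.0], [309.0, 68.0]]
```

View pics/w4.png

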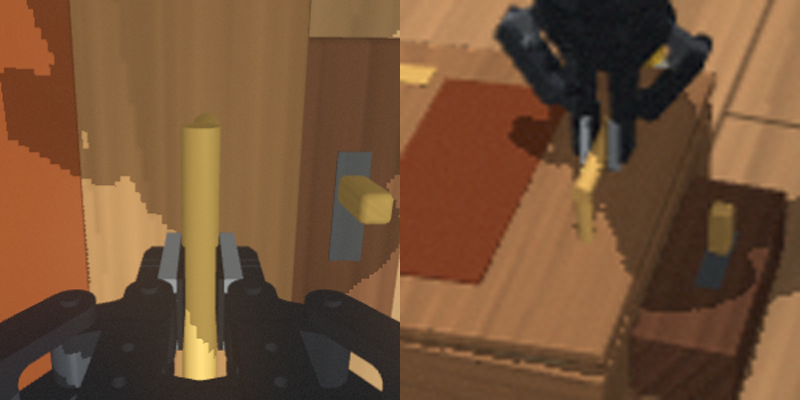

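The lid is free. The hand has moved 11.3 mm up and 3.2 mm back, exactly on the hinge arc at 0.062 rad, at about 7 N. The pictures show the lid raised past the 0.03 rad play. I'll leave the thumb alone and follow the arc up.

Call:
servo_tool(
  rows=[
    [[5, 0, -4, -7, 0, 0, 0], [5, 0, -7, -14, 0, 0, 0], [5, 0, -10, -21, 0, 0, 0], [5, 0, -13.5, -28, 0, 0, 0], [5, 0, -17, -34.5, 0, 0, 0], [5, 0, -21, -41, 0, 0, 0], [5, 0, -25, -47.5, 0, 0, 0], [5, 0, -29.5, -54, 0, 0, 0], [5, 0, -34, -60, 0, 0, 0], [5, 0, -34, -60, 0, 0, 0]],
  ],
)

```text
clock: 10.45
position: [623.3, 156.8, 172.4]
ee_rot: [0.716, -0.698, -0.0, 0.001]
contact_force: [-5.8, 2.0, 1.9]
gripper_width: 9.7
grasp_force: 58.7
```

Call:
servo_tool(
  rows=[
    [[5, 0, -4, -5.5, 0, 0, 0], [5, 0, -9, -11, 0, 0, 0], [5, 0, -14, -16.5, 0, 0, 0], [5, 0, -19.5, -22, 0, 0, 0], [5, 0, -25.5, -27, 0, 0, 0], [5, 0, -31.5, -31.5, 0, 0, 0], [5, 0, -37.5, -36, 0, 0, 0], [5, 0, -44, -40.5, 0, 0, 0], [5, 0, -51.5, -45, 0, 0, 0], [5, 0, -51.5, -45, 0, 0, 0]],
  ],
)

```text
clock: 11.7
position: [675.8, 157.9, 220.0]
ee_rot: [0.716, -0.698, 0.001, -0.001]
contact_force: [-6.2, 1.8, 6.9]
gripper_width: 9.6
grasp_force: 59.1
```

Call:
servo_tool(
  rows=[
    [[5, 0, 0, 0, 0, 0, 0], [5, 0, 0, 0, 0, 0, 0], [5, 0, 0, 0, 0, 0, 0]],
  ],
)

```text
clock: 12.08
position: [675.5, 157.9, 219.8]
ee_rot: [0.716, -0.698, 0.001, -0.001]
contact_force: [-6.1, 2.6, 6.6]
gripper_width: 9.6
grasp_force: 59.0
```

```bash
python3 - <<'E'
from h import *
b=arm.get_image("side")[120:360,200:440]; b=cv2.resize(b,(600,600),interpolation=cv2.INTER_CUBIC)
cv2.imwrite("pics/s5.png",b[:,:,::-1]);cs=arm.camera_params("side")
for d in(.7,.785,.87):
  e=[(110-a*np.cos(d)+h*np.sin(d),y,100+a*np.sin(d)+h*np.cos(d)) for a,h,y in((220,12,140),(220,12,-140),(185,48,50),(185,48,-50))]
  print(d,((proj(toW(e,POSE),cs)-[200,120])*2.5).round(0).tolist())
E
```

```text
0.7 [[257.0, 208.0], [340.0, 46.0], [235.0, 137.0], [267.0, 80.0]]
0.785 [[241.0, 193.0], [328.0, 33.0], [220.0, 126.0], [253.0, 71.0]]
0.87 [[224.0, 179.0], [314.0, 21.0], [204.0, 117.0], [239.0, 62.0]]
```

View pics/s5.png

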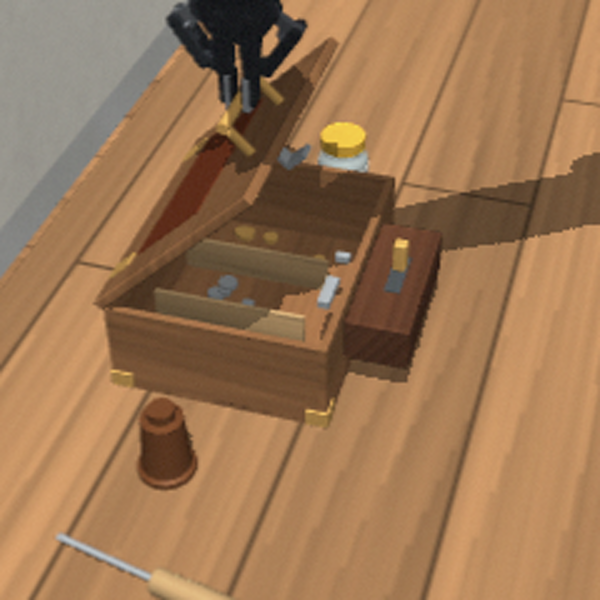

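The lid is open at about 43–45°: its near front corner is at (250,200) and its far one at (335,40). The bar is held, the thumb hasn't moved, and the spool, jar and awl are undisturbed.

```bash
python3 -c "
from bench import arm
print(arm.job_done())"
```

```text
the job is handed in; nothing more can be done
None
```

The tug showed the lid was free, so I left the thumb slide alone, raised the lid to about 43–45°, and handed in at about 12 s still gripping the bar, with the spool, jar and awl undisturbed.

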